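# Swing out the folding wheel hook and hang the spare grinding wheel on it

### The job

Swing the folded hook on the grey steel upright out until its tooth drops into the notch and holds it, then take the spare grinding wheel from the wooden cradle and hang it by its bore on the hook, in the dip behind the upturned end. Find the notch gently rather than forcing the hook, do not knock the brittle wheel, and leave the other things lying where they are.

Things in the scene. Friction and masses are not known exactly. Their poses are not given: they have to be found in the camera images.
- hook_board: fixed grey steel upright that carries the hook: panel 220 wide (y), 230 high, 10 thick. Origin on the worktop under the middle of the panel's front face; its front looks along -x, its left is +y, z up. The folded hook lies in front of the panel, towards +y of the pin, with 35 mm free behind it
- hook_pin (a point): point on the upright pin on which the hook turns, 45 mm in front of the panel, at the height of the hook's saddle while the hook is folded (200 mm over the worktop). Fixed to the upright
- hook (a joint): swing of the hook about the pin, rad: 0 = folded along the upright, growing as its tip comes forward, counterclockwise seen from above; about pi/2 = square to the panel. The notch lies somewhere from 1.39 to 1.75: the index plate is clamped by hand, so feel for it. Hinge rubs with about 0.1 Nm; stays where it is left
- hook_drop (a joint): how far the hook has sunk on its pin, m: about 0 while the tooth (8 mm wide, under the hook 42 mm from the pin) rides on the index plate's rim, 0.008 when the tooth is down in the 12 mm notch. The hook (0.35 kg) sinks by its own weight when let go over the notch, but a finger pressing on its side can hold it up; in the notch it keeps about 0.1 rad of play; it lifts out by hand
- hook_saddle (a point): middle of the hook's dip (saddle): on the top edge of the 8 mm thick hook plate, 87 mm from the pin. Axes of the hook: -x to the tip, z up, y across the plate. The dip is 27 mm long, plate there 12 mm high; inner side: shoulder 16 mm high, 74 mm from the pin (too tall for the bore); outer side: upturned end 8 mm high, 101 to 114 mm from the pin
- hook_tip (a point): middle of the blunt end face of the hook, 118.5 mm from the pin, 3 mm below the saddle's top edge. The last 5 mm are a nose 14 mm high; the upturned end behind it is 20 mm high over all (8 above, 12 below the saddle's top edge) and 8 mm thick. Axes as at the saddle
- spare_wheel: green grinding wheel, 144 mm across, 20 mm thick, bore 26 mm, about 0.7 kg, brittle. Origin at its centre; x along its axis, z up as it stands in the cradle. Grip it by the rim from above, across its thickness. Hanging in the dip its centre is about 12 mm below the saddle point
- cradle: fixed plywood base 80 x 115 x 18 mm with two round rails and four dowels (tops 80 mm up, 23 mm apart along x) in which the wheel stands, wheel axis along the cradle's x, wheel centre 97 mm over the worktop. Origin under its centre
- steel_bushing: bright steel bushing, 46 mm across, 62 mm high, standing; bystander. Origin under its centre
- drilled_block: bright steel block with two holes, 42 x 60 x 30 mm; bystander. Origin under its centre
- dark_flat: dark steel flat with one hole, 68 x 150 x 9 mm; bystander. Origin under its centre
- hex_nut: hex nut, 24 x 27 x 13 mm; bystander. Origin under its centre

How it is judged:
By the outcome, as a careful person would: the job done as asked, in the order asked, and still so for the second after the job is handed in, with the robot touching nothing.
It also fails if it takes over 72 s, if anything falls off the work surface, if the arm or the gripper's body presses on something with over 40 N, if the wrist force passes 120 N, or if a joint passes its speed limit or range.

### The arm

A 7-joint arm with a two-finger parallel gripper is mounted at the origin on a cart in front of the work surface, level with it; the furniture and walls round the work are solid. World frame = base frame: x ahead of the robot, y to its left, z up, the work surface at z = 0. Lengths are in m, angles in rad, forces in N, time in s.
With the tool pointing down it reaches from about 0.425 to 1.025 m from the base axis. Payload 9.4 kg.
Tool frame: the origin (TCP) lies at the very end of the fingers, on their centre line; the grasp point (between the pads) lies 19 mm behind it (r.grip_point_offset is the distance from the TCP to the grasp point, in m); z points along the fingers, y is the line along which they close (so a half turn about z gives the same grasp; the last joint's range is limited). The gripper opens to 93 mm and grips with 3 to 60 N. Pads are 15 mm wide; open, the fingers measure 128 mm over their backs; the gripper's body (75 mm by 188 mm) begins 65 mm behind the grasp point.
Start: joints at [1.06, 0.599, -0.003, 1.599, 0.002, 0.943, -0.08], TCP at [0.305, -0.658, 0.219] pointing down, gripper open.
Joint ranges: [-2.57, 2.57], [-0.35, 1.97], [-1.29, 1.29], [0.11, 2.56], [-1.05, 4.19], [0.11, 1.86], [-2.63, 2.63]. Speed limits (rad/s): [2.22, 2.22, 3.01, 3.01, 3.14, 3.14, 3.14].

### API

Orientations are given as a unit quaternion [w, x, y, z].
In Python, from workcell import r gives the robot as it stands.
- The arm moves only by the shell command python3 -m jog 'ROWS' [FORCE]. ROWS is text: rows parted by semicolons, each of 7 numbers parted by spaces: the shift along the tool's x, y, z in mm, then the turn, a rotation vector about the tool's x, y, z in rad, then the finger opening in mm, from 0 to 93. A call has 1 to 12 rows; each row shifts and turns the commanded pose from where the row before left it, along the tool's axes as they then stand; what a row does not reach is not made up. A row lasts 1/8 s, in which the tool goes at most 62.5 mm and 10.7 degrees, less where a joint would pass 70% of its speed; a pose out of reach is approached as far as the arm can. A call is refused whole if a number of a shift passes 62.5 or a number of a turn 0.188, either way. A call with a gripper value outside its range is refused whole. The fingers move at their own pace and stop on an object; FORCE is the grip in N (left out, the last holds). Time passes only in rows, so rows that do not move let the fingers close. It gives the time, the measured TCP pose, the force, the opening and the grip force at its end, in the units of the state.
- r.sense(): the state, without advancing time (a new reading comes with each control period).
- r.get_image(name): name is "side" or "top" or "wrist"; returns (picture, depth): 400x640x3 uint8, blue, green, red; 400x640 float32, m along the optical axis (not along the pixel's ray), 0 where there is no reading.
- r.camera_params(name): a dict with "camera_matrix" (3x3 intrinsics, pixels), "k1" (the pictures are not rectified: a ray, as slopes to the right and down, at radius r is drawn at 1 + k1 r^2 times it, then the intrinsics apply), "position" and "attitude" of the camera in the world; the wrist camera has in their place "tool_from_camera" (4x4, takes a point from camera to tool coordinates, whose origin is the TCP and whose axes are the flange's). Camera axes: x right, y down, z forward; pixel columns grow to the right and rows downward; lengths in m; the calibration is good to about 2 mm. A picture is of the moment at which its call begins: read the wrist's pose just before it. camera_params takes no time and is no camera call.
- r.close_job(): hands the job in; it is judged then, once.
The state is a dict: "t": time; "q": joint angles; "qd": joint speeds; "joint_torque": joint torques, N m; "ee_pos": TCP position; "tcp_rot": TCP orientation; "contact_force": force on the tool from outside, world axes, zero at the start; "torque": the same for the moment, N m; "gripper_width": finger opening in m; "gripper_force": force on a finger pad.
Only numpy, scipy, OpenCV 4.12 (cv2) and the standard library are available. Lean on these libraries where they do the work, as an engineer would, in place of code of your own. Each camera call takes 0.05 s, during which the arm holds its last target. There are 200 camera calls.

## Working session

There is one attempt and no reset: what is moved stays moved. The work goes in short steps, Python scripts to look and compute and a shell command to move; the robot and the scene stay as the last step left them, time stands still between calls to the robot, and variables do not carry over. Pictures are saved under pics/ and viewed, at most 10 in all, crops included, and the job is handed in when it is done.

```bash
mkdir -p pics; ls
cat > h.py <<'E'
import numpy as np, cv2
from workcell import r
from scipy.spatial.transform import Rotation as R
def rot(q): return R.from_quat([q[1],q[2],q[3],q[0]]).as_matrix()
def cam(n,s=None):
    p=r.camera_params(n); K=np.array(p["camera_matrix"])
    if n=="wrist":
        s=s or r.sense(); T=np.array(p["tool_from_camera"]); M=rot(s["tcp_rot"])
        return K,p["k1"],M@T[:3,:3],M@T[:3,3]+np.array(s["ee_pos"])
    a=np.array(p["attitude"]); 
    return K,p["k1"],(rot(a) if a.size==4 else a.reshape(3,3)),np.array(p["position"])
def dirs(c,uv):
    K,k,A,o=c; uv=np.atleast_2d(np.float64(uv))
    n=cv2.undistortPoints(uv[:,None],K,np.array([k,0,0,0.]))[:,0]
    return np.c_[n,np.ones(len(n))]@A.T
def plane(c,uv,z):
    d=dirs(c,uv); return c[3]+d*((z-c[3][2])/d[:,2])[:,None]
def dep(c,uv,D):
    uv=np.atleast_2d(uv).astype(int); return c[3]+dirs(c,uv)*D[uv[:,1],uv[:,0]][:,None]
def cloud(c,D):
    v,u=np.mgrid[:D.shape[0],:D.shape[1]]; P=c[3]+dirs(c,np.c_[u.ravel(),v.ravel()])*D.reshape(-1,1)
    P[D.ravel()==0]=np.nan; return P.reshape(D.shape+(3,))
def proj(c,P):
    K,k,A,o=c; return cv2.projectPoints(np.float64(P).reshape(-1,1,3),cv2.Rodrigues(A.T)[0],-A.T@o,K,np.array([k,0,0,0.]))[0][:,0]
E
python3 - <<'E'
from h import *
s=r.sense(); print(s)
for n in("top","side"):
    print(r.camera_params(n))
    im,D=r.get_image(n); cv2.imwrite(f"pics/{n}0.png",im); np.savez(f"{n}0",im=im,D=D)
print(r.camera_params("wrist"))
E
```

```text
pics
{'t': 0.0, 'q': array([ 1.06029433,  0.60012514, -0.00257097,  1.60012954,  0.00181147,
        0.94289166, -0.07981539]), 'qd': array([ 1.49509160e-04, -4.48628115e-04, -1.68056852e-05, -1.28640337e-03,
       -6.14872164e-04, -1.17028925e-03, -1.15724744e-03]), 'joint_torque': array([-9.01010062e-04, -7.65065718e+01,  1.49726216e+00, -2.52351612e+01,
       -5.23795397e-02,  1.69722800e-02,  1.21164326e-04]), 'ee_pos': array([ 0.3045255 , -0.657404  ,  0.21775968]), 'tcp_rot': array([-7.39979575e-04,  9.76560932e-01,  2.15239736e-01, -2.32730941e-04]), 'contact_force': array([-0.05286052, -0.09923646,  0.39249554]), 'torque': array([-0.02687725, -0.02520509,  0.04277724]), 'gripper_force': 0.0, 'gripper_width': 0.09308891714301934}
{'camera_matrix': array([[369.31363004,   0.        , 322.01330937],
       [  0.        , 369.31363004, 197.8155654 ],
       [  0.        ,   0.        ,   1.        ]]), 'k1': -0.012796044677368158, 'position': array([0.39425089, 0.08704811, 0.98507252]), 'attitude': array([-0.05657107,  0.70647473, -0.70339238,  0.05415098])}
{'camera_matrix': a
[... 176 characters left out ...]
615, 'position': array([ 0.20472446, -0.28285423,  0.90953146]), 'attitude': array([-0.25186877,  0.8980765 , -0.34856064,  0.09233738])}
{'camera_matrix': array([[285.73780769,   0.        , 314.33200807],
       [  0.        , 285.73780769, 193.66949553],
       [  0.        ,   0.        ,   1.        ]]), 'k1': -0.02050228922571713, 'tool_from_camera': array([[-6.31003354e-05, -9.64129392e-01, -2.65432687e-01,
         7.39202205e-02],
       [ 9.99999212e-01, -3.93595027e-04,  1.19192648e-03,
         2.88373696e-04],
       [-1.25364434e-03, -2.65432403e-01,  9.64128657e-01,
        -1.66445935e-01],
       [ 0.00000000e+00,  0.00000000e+00,  0.00000000e+00,
         1.00000000e+00]])}
```

View pics/top0.png

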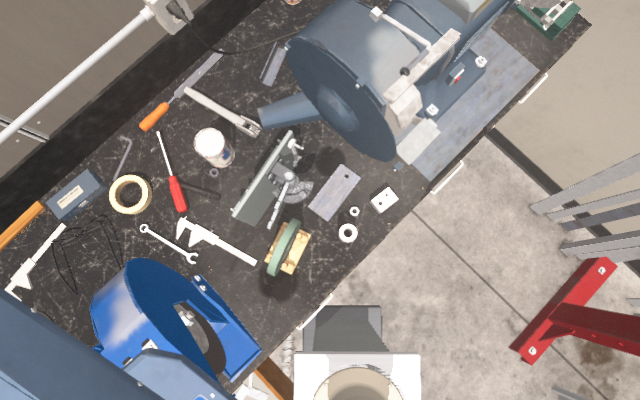

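View pics/side0.png

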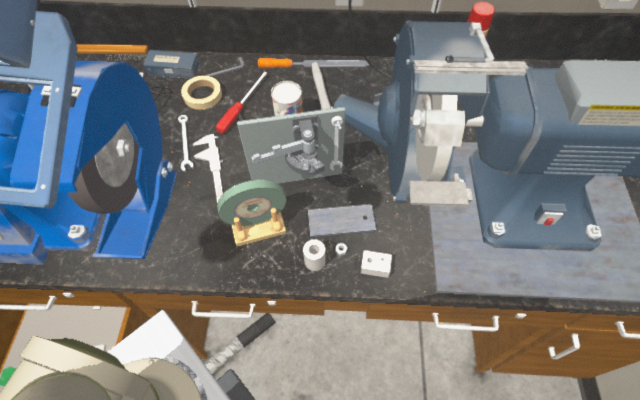

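The top view shows the panel at about (265,178), the hook's pin near (290,175) and the wheel in its cradle near (287,247). In the side view the panel is at (293,147), the hook runs from (305,140) to (253,158), the wheel is at (252,203) and the cradle at (258,230). Next come crops and depth readings.

Run:
```python
from h import *
out=[]
for n,(x0,y0,w,h) in dict(top=(220,120,110,165),side=(205,95,150,165)).items():
    z=np.load(n+"0.npz"); im,D=z["im"],z["D"]; c=cam(n); P=cloud(c,D)
    out.append(cv2.resize(im[y0:y0+h,x0:x0+w],None,fx=600/h*.9,fy=600/h*.9,interpolation=cv2.INTER_CUBIC)[:540])
    # wheel by green colour
    hsv=cv2.cvtColor(im,cv2.COLOR_BGR2HSV); 
    sub=P[y0:y0+h,x0:x0+w]
    print(n, "zmax",np.nanmax(sub[...,2]))
    for lab,(u,v) in dict(top=dict(wheel=(287,247),panel=(270,170),pin=(290,175),flat=(335,193),tab=(300,215)),side=dict(wheel=(252,190),panel=(260,130),pin=(307,128),flat=(340,220),bench=(300,280)))[n].items():
        print(lab,hsv[v,u],P[v,u].round(4))
cv2.imwrite("pics/crops.png",np.hstack([o[:540] for o in out])[:, :800])
```

```text
top zmax 0.26015832840146424
wheel [ 25  26 126] [0.4145 0.1697 0.1352]
panel [160   6 119] [0.5722 0.1993 0.2299]
pin [  0   0 249] [0.5617 0.1571 0.2294]
flat [171   8 213] [0.5622 0.0559 0.0062]
tab [15 34 75] [0.5029 0.1495 0.0012]
side zmax 0.23313710310854785
wheel [ 60  31 122] [0.4189 0.1667 0.1608]
panel [ 55  11 135] [0.5077 0.2448 0.2038]
pin [ 90   4 144] [0.5704 0.1697 0.225 ]
flat [130   4 178] [0.5595 0.0548 0.0127]
bench [11 24 85] [0.3998 0.0107 0.0024]
```

View pics/crops.png

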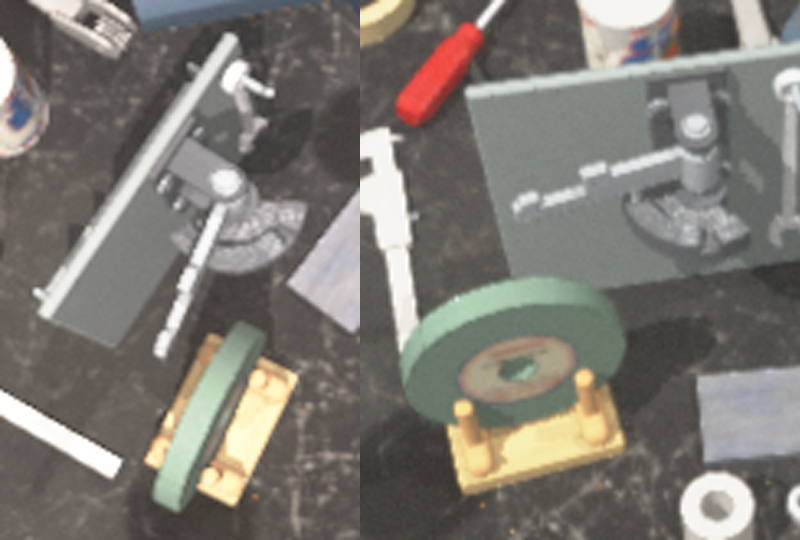

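The crops show the panel with its pin cap and index plate, and the hook reaching toward +y at a slight outward angle. The wheel stands in the cradle right in front of the hook's tip.

Run:
```python
from h import *
S=3.2727
def px(n,pts): o=dict(top=(220,120,0),side=(205,95,360))[n]; return [((x-o[2])/S+o[0],y/S+o[1]) for x,y in pts]
ct,cs=cam("top"),cam("side")
print("panel top edge front(top cam) z.23",plane(ct,px("top",[(240,42),(48,318)]),.23).round(4))
print("panel top edge side z.23",plane(cs,px("side",[(468,90),(800,55)]),.23).round(4))
def tri(a,b):
    A=dirs(ct,a)[0];B=dirs(cs,b)[0]; s=np.linalg.lstsq(np.c_[A,-B],cs[3]-ct[3],rcond=None)[0]
    p,q=ct[3]+A*s[0],cs[3]+B*s[1]; return ((p+q)/2).round(4),np.linalg.norm(p-q).round(4)
T=lambda t,s:tri(px("top",[t]),px("side",[s]))
print("pin cap",T((226,180),(697,124)))
print("tip top end",T((161,345),(523,199)))
print("shoulder top",T((193,270),(594,170)))
for n,c in(("top",ct),("side",cs)):
    z=np.load(n+"0.npz"); im,D=z["im"],z["D"]; P=cloud(c,D); hsv=cv2.cvtColor(im,cv2.COLOR_BGR2HSV)
    m=(hsv[...,0]>50)&(hsv[...,0]<90)&(hsv[...,1]>50)&(P[...,0]<.5)&(P[...,0]>.33)&(P[...,1]>.05)&(P[...,1]<.3)&(P[...,2]>.05)
    Q=P[m]; print(n,len(Q),Q.min(0).round(3),Q.max(0).round(3))
    u=np.argwhere(m); print(u.min(0),u.max(0))
    if len(Q)>20:
        Q2=Q[Q[:,2]>.15] if n=="top" else Q
        m0=Q2.mean(0);w=np.linalg.svd(Q2-m0)[2];print(m0.round(4),w.round(3))
    # panel normal
    if n=="side":
        m=(P[...,2]>.05)&(P[...,2]<.22)&(P[...,0]>.45)&(P[...,0]<.72)&(P[...,1]>.05)&(P[...,1]<.32); Q=P[m]
        m0=np.median(Q,0);w=np.linalg.svd(Q-m0)[2][2]
        for _ in range(10):
            k=abs((Q-m0)@w)<.006; m0=Q[k].mean(0); w=np.linalg.svd(Q[k]-m0,full_matrices=False)[2][2]
        print("panel",m0.round(4),w.round(3),k.sum(),np.arctan2(w[1],w[0]))
```

```text
panel top edge front(top cam) z.23 [[0.6535 0.1517 0.23  ]
 [0.4726 0.2693 0.23  ]]
panel top edge side z.23 [[0.4762 0.2699 0.23  ]
 [0.6436 0.1537 0.23  ]]
pin cap (array([0.5632, 0.1593, 0.2249]), np.float64(0.001))
tip top end (array([0.459 , 0.2013, 0.2029]), np.float64(0.0019))
shoulder top (array([0.5039, 0.1822, 0.2115]), np.float64(0.005))Traceback (most recent call last):
  File "<stdin>", line 17, in <module>
    return umr_minimum(a, axis, None, out, keepdims, initial, where)
ValueError: zero-size array to reduction operation minimum which has no identity
```

Run:
```python
from h import *
S=3.2727
ct,cs=cam("top"),cam("side")
for n,c in(("top",ct),("side",cs)):
    z=np.load(n+"0.npz"); im,D=z["im"],z["D"]; P=cloud(c,D); hsv=cv2.cvtColor(im,cv2.COLOR_BGR2HSV)
    m=((hsv[...,0]>45)&(hsv[...,0]<90)&(hsv[...,1]>30)).astype(np.uint8); roi=np.zeros_like(m)
    if n=="top": roi[210:285,255:310]=1
    else: roi[175:235,210:300]=1
    m&=roi; nl,L,st,_=cv2.connectedComponentsWithStats(m); k=1+np.argmax(st[1:,4]); m=L==k
    Q=P[m];Q=Q[np.isfinite(Q[:,0])]; print(n,st[k],np.percentile(Q,[2,98],axis=0).round(3).tolist())
    pts=np.argwhere(m)[:,::-1]
    if n=="top": # rim: high points
        k=Q[:,2]>.12; T=Q[k]; m0=T[:,:2].mean(0); w=np.linalg.svd(T[:,:2]-m0)[2]; e=(T[:,:2]-m0)@w.T
        print("rim",k.sum(),m0.round(4),"long dir",w[0],np.arctan2(*w[0][::-1]),np.ptp(e,0)); 
        X=plane(c,pts,.169)[:,:2]
    else:
        m0=Q.mean(0)
        for _ in range(8):
            w=np.linalg.svd(Q-m0)[2][2]; kk=abs((Q-m0)@w)<.004; m0=Q[kk].mean(0); Q=Q[kk]
        print("face plane",m0.round(4),w.round(3),np.arctan2(w[1],w[0]),len(Q))
    print("top z",np.nanmax(P[m][:,2]))
# wooden cradle
hs=cv2.cvtColor(np.load("top0.npz")["im"],cv2.COLOR_BGR2HSV)
```

```text
top [276 264   5   6  11] [[0.364, 0.188, 0.098], [0.376, 0.193, 0.154]]
rim 4 [0.3725 0.1901] long dir [-0.93505986  0.35448985] 2.7792242188317227 [0.00982668 0.00295563]
top z 0.15416745743841298
side [ 217  180   69   45 1169] [[0.353, 0.142, 0.068], [0.472, 0.204, 0.169]]
face plane [0.4132 0.1713 0.1431] [ 0.429  0.903 -0.031] 1.1274994072550462 323
top z 0.17236217941924037
```

```bash
cat >> h.py <<'E'
def yaw(s): m=rot(s["tcp_rot"]); return np.arctan2(m[1,1],m[0,1])
def rows(*wps,s=None,w=None):
    """wps: (x,y,z,yaw of tool y,n rows[,width mm]); prints rows in tool axes"""
    s=s or r.sense(); p=np.array(s["ee_pos"]); a=yaw(s)
    for x,y,z,b,n,*w in wps:
        d=(np.array([x,y,z])-p)/n; t=(b-a)/n
        for i in range(n):
            A=np.array([[-np.sin(a),np.cos(a),0],[np.cos(a),np.sin(a),0],[0,0,-1]]).T
            A=np.array([[np.sin(a)*-1,np.cos(a),0],[np.cos(a),np.sin(a),0],[0,0,-1]]).T if False else np.c_[[-np.sin(a+0)*-1,-np.cos(a),0],[np.cos(a),np.sin(a),0],[0,0,-1]]
            print("%.1f %.1f %.1f 0 0 %.3f %g;"%(*(A.T@d*1e3),-t,w[0] if w else 93)); a+=t
        p=np.array([x,y,z])
E
python3 - <<'E'
s=open('h.py').read()
i=s.index("            A=np.array"); j=s.index("            print(")
s=s[:i]+"            A=np.c_[[-np.sin(a),np.cos(a),0],[np.cos(a),np.sin(a),0],[0,0,-1]]\n"+s[j:]
open('h.py','w').write(s)
E
python3 - <<'E'
from h import *
M=rot(r.sense()["tcp_rot"]); print(M.round(3),yaw(r.sense()))
rows((.44,-.3,.36,-1.45,7),(.46,.12,.36,-1.75,8))
E
```

```text
[[ 0.907  0.42  -0.001]
 [ 0.42  -0.907  0.001]
 [-0.    -0.001 -1.   ]] -1.1368979424943622
39.0 -38.2 -20.3 0 0 0.045 93;
37.3 -39.9 -20.3 0 0 0.045 93;
35.5 -41.5 -20.3 0 0 0.045 93;
33.6 -43.1 -20.3 0 0 0.045 93;
31.6 -44.5 -20.3 0 0 0.045 93;
29.6 -45.9 -20.3 0 0 0.045 93;
27.5 -47.2 -20.3 0 0 0.045 93;
8.8 -51.8 0.0 0 0 0.037 93;
6.9 -52.1 0.0 0 0 0.037 93;
4.9 -52.3 0.0 0 0 0.037 93;
2.9 -52.5 0.0 0 0 0.037 93;
1.0 -52.6 0.0 0 0 0.037 93;
-1.0 -52.5 0.0 0 0 0.037 93;
-3.0 -52.5 0.0 0 0 0.037 93;
-4.9 -52.3 0.0 0 0 0.037 93;
```

```bash
python3 -m jog '39 -38 -20 0 0 .045 93;37.3 -40 -20 0 0 .045 93;35.5 -41.5 -20 0 0 .045 93;33.6 -43 -20 0 0 .045 93;31.6 -44.5 -20 0 0 .045 93;29.6 -46 -20 0 0 .045 93;27.5 -47 -20 0 0 .045 93;9 -52 0 0 0 .037 93;7 -52 0 0 0 .037 93;5 -52 0 0 0 .037 93;3 -52 0 0 0 .037 93;1 -52 0 0 0 .037 93'
python3 -m jog '-1 -52 0 0 0 .037 93;-3 -52 0 0 0 .037 93;-5 -52 0 0 0 .037 93;0 0 0 0 0 0 60;0 0 0 0 0 0 50'
python3 - <<'E'
from h import *
s=r.sense(); print(s["q"].round(2),yaw(s)); im,D=r.get_image("wrist"); cv2.imwrite("pics/w1.png",im); np.savez("w1",im=im,D=D,p=s["ee_pos"],q=s["tcp_rot"])
E
```

```text
t: 1.6
ee_pos: [0.4536, -0.0379, 0.3586]
tcp_rot: [0.0, 0.999, -0.034, -0.0]
contact_force: [0.7, 0.3, -0.3]
gripper_width: 0.0928
gripper_force: 0.0
t: 2.22
ee_pos: [0.4609, 0.1161, 0.3583]
tcp_rot: [0.0, 0.996, -0.088, -0.0]
contact_force: [-0.5, -0.1, 0.9]
gripper_width: 0.0772
gripper_force: 0.0
[-0.14  0.16 -0.27  1.95  0.05  1.04 -2.17] -1.7474999607958628
```

View pics/w1.png

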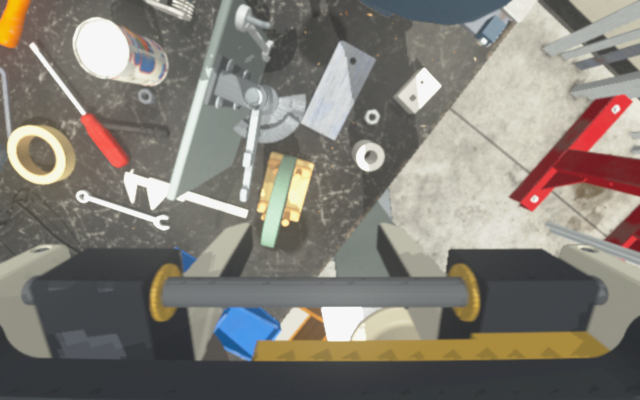

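The wrist view shows the pin cap at (258,95), the hook tip near (245,197), the wheel's rim from (291,157) to (268,245), and the cradle around it. A closer crop comes next.

Run:
```python
import cv2; im=cv2.imread("pics/w1.png")[70:255,180:330]; cv2.imwrite("pics/w1c.png",cv2.resize(im,None,fx=3.2,fy=3.2,interpolation=cv2.INTER_CUBIC))
```

```text
(no output)
```

View pics/w1c.png

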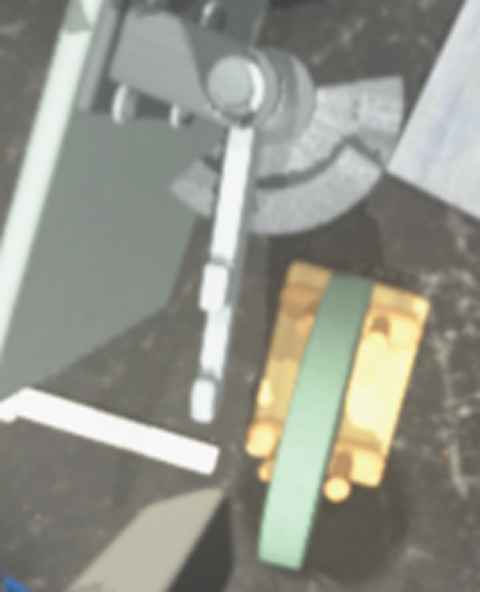

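The crop shows the pin cap at crop (235,84), the hook's shoulder at (214,286), its upturned end at (204,392) and the wheel rim running from (351,280) to (281,558). I'll use depth along the rim and rays from two views.

Run:
```python
from h import *
from scipy.optimize import least_squares
z=np.load("w1.npz"); s=dict(ee_pos=z["p"],tcp_rot=z["q"]); c=cam("wrist",s); im,D=z["im"],z["D"]
hsv=cv2.cvtColor(im,cv2.COLOR_BGR2HSV); m=((hsv[...,0]>45)&(hsv[...,0]<90)&(hsv[...,1]>40)).astype(np.uint8)
m[:150]=0;m[250:]=0;m[:,:255]=0;m[:,300:]=0
nl,L,st,_=cv2.connectedComponentsWithStats(m); k=1+np.argmax(st[1:,4]); m=(L==k).astype(np.uint8); print(st[k],hsv[200,280])
Q=cloud(c,D)[cv2.erode(m,np.ones((3,3)))>0]; print(len(Q))
# fit the rim as a cylinder patch: centre (x,y,z), axis yaw ; radius .072 given as check -> free
f=lambda p:(np.hypot(-(Q[:,0]-p[0])*np.sin(p[3])+(Q[:,1]-p[1])*np.cos(p[3]),Q[:,2]-p[2])-p[4])
g=lambda p:np.r_[f(p),.3*((Q[:,0]-p[0])*np.cos(p[3])+(Q[:,1]-p[1])*np.sin(p[3]))]
o=least_squares(g,[.415,.168,.1,1.1,.072],loss="soft_l1",f_scale=.003); print("rim fit",o.x.round(4),"rms",np.std(f(o.x)).round(4),"zmax",np.percentile(Q[:,2],97).round(4))
# mask edges cast on the plane z for each image row near the top centre
for v in (190,195,200,205,210,215):
    u=np.flatnonzero(m[v]); print(v,u.min(),u.max(),plane(c,[(u.min()-.5,v),(u.max()+.5,v)],.168)[:,:2].round(4).tolist(), np.nanmedian(cloud(c,D)[v,u][:,2]).round(4))
# hook, two views: top cam + wrist + side
S=3.2727; W=lambda x,y:(180+x/3.2,70+y/3.2)
pts={"pin cap":((226,180),(697,124),(235,84)),"shoulder":((193,270),(594,170),(214,272)),"upturn":((164,340),(524,200),(204,388))}
ct,cs=cam("top"),cam("side")
for k,(t,sd,w) in pts.items():
    ds=[(ct[3],dirs(ct,(220+t[0]/S,120+t[1]/S))[0]),(cs[3],dirs(cs,(205+(sd[0]-360)/S,95+sd[1]/S))[0]),(c[3],dirs(c,W(*w))[0])]
    A=sum(np.eye(3)-np.outer(d,d)/(d@d) for _,d in ds); b=sum((np.eye(3)-np.outer(d,d)/(d@d))@o for o,d in ds); p=np.linalg.solve(A,b)
    print(k,p.round(4),[np.linalg.norm(np.cross(p-o,d))/np.linalg.norm(d) for o,d in ds], plane(c,W(*w),p[2]).round(4))
```

```text
[262 243   6   2   8] [ 63  33 227]
0
  ret = _var(a, axis=axis, dtype=dtype, out=out, ddof=ddof,
  arrmean = um.true_divide(arrmean, div, out=arrmean,
  ret = ret.dtype.type(ret / rcount)
Traceback (most recent call last):
IndexError: index -1 is out of bounds for axis 0 with size 0
```

```bash
cat > m.py <<'E'
from h import *
from scipy.optimize import least_squares
z=np.load("w1.npz"); s=dict(ee_pos=z["p"],tcp_rot=z["q"]); c=cam("wrist",s); im,D=z["im"],z["D"]
hsv=cv2.cvtColor(im,cv2.COLOR_BGR2HSV); m=((hsv[...,0]>48)&(hsv[...,0]<95)&(hsv[...,1]>18)&(hsv[...,2]>90)).astype(np.uint8)
m[:150]=0;m[250:]=0;m[:,:258]=0;m[:,300:]=0
print([hsv[v,u] for u,v in((289,165),(283,190),(278,210),(272,235))])
nl,L,st,_=cv2.connectedComponentsWithStats(m); k=1+np.argmax(st[1:,4]); m=(L==k).astype(np.uint8); print(st[k])
P=cloud(c,D); Q=P[cv2.erode(m,np.ones((3,3)))>0]; Q=Q[np.isfinite(Q[:,0])]; print(len(Q))
f=lambda p:(np.hypot(-(Q[:,0]-p[0])*np.sin(p[3])+(Q[:,1]-p[1])*np.cos(p[3]),Q[:,2]-p[2])-p[4])
g=lambda p:np.r_[f(p),.3*((Q[:,0]-p[0])*np.cos(p[3])+(Q[:,1]-p[1])*np.sin(p[3]))]
o=least_squares(g,[.415,.168,.1,1.1,.072],loss="soft_l1",f_scale=.003); print("rim fit",o.x.round(4),"rms",np.std(f(o.x)).round(4),"zmax",np.percentile(Q[:,2],97).round(4))
for v in (185,192,199,206,213):
    u=np.flatnonzero(m[v]); print(v,u.min(),u.max(),plane(c,[(u.min()-.5,v),(u.max()+.5,v)],.168)[:,:2].round(4).tolist(), np.nanmedian(P[v,u][:,2]).round(4))
S=3.2727; W=lambda x,y:(180+x/3.2,70+y/3.2)
pts={"pin cap":((226,180),(697,124),(235,84)),"shoulder":((193,270),(594,170),(214,272)),"upturn":((164,340),(524,200),(204,388))}
ct,cs=cam("top"),cam("side")
for k,(t,sd,w) in pts.items():
    ds=[(ct[3],dirs(ct,(220+t[0]/S,120+t[1]/S))[0]),(cs[3],dirs(cs,(205+(sd[0]-360)/S,95+sd[1]/S))[0]),(c[3],dirs(c,W(*w))[0])]
    A=sum(np.eye(3)-np.outer(d,d)/(d@d) for _,d in ds); b=sum((np.eye(3)-np.outer(d,d)/(d@d))@o for o,d in ds); p=np.linalg.solve(A,b)
    print(k,p.round(4),[(np.linalg.norm(np.cross(p-o,d))/np.linalg.norm(d)).round(4) for o,d in ds], plane(c,W(*w),p[2]).round(4))
E
python3 m.py
```

```text
[array([ 57,  35, 155], dtype=uint8), array([ 62,  38, 216], dtype=uint8), array([ 63,  28, 233], dtype=uint8), array([ 66,  31, 231], dtype=uint8)]
[ 260  156   36   92 1371]
1111
rim fit [0.4166 0.1786 0.097  1.1322 0.072 ] rms 0.0007 zmax 0.1694
185 274 288 [[0.4577, 0.1693], [0.4543, 0.1504]] 0.1562
192 272 286 [[0.4491, 0.1738], [0.4457, 0.1548]] 0.1618
199 270 285 [[0.4403, 0.1784], [0.4367, 0.1579]] 0.165
206 269 283 [[0.4312, 0.1818], [0.4278, 0.1624]] 0.1675
213 267 281 [[0.4222, 0.1865], [0.4187, 0.167]] 0.1686
pin cap [0.5628 0.1591 0.2255] [np.float64(0.0004), np.float64(0.0006), np.float64(0.0003)] [[0.5624 0.159  0.2255]]
shoulder [0.5046 0.1829 0.2099] [np.float64(0.0024), np.float64(0.0027), np.float64(0.0006)] [[0.5051 0.1832 0.2099]]
upturn [0.4619 0.2009 0.1989] [np.float64(0.0004), np.float64(0.0017), np.float64(0.0015)] [[0.4631 0.1998 0.1989]]
```

```bash
cat >> h.py <<'E'
PIN=np.array([.5626,.1591]); PHI0=2.562
def push(th,gap,z,n,w=50,rr=.098,lag=0):
    f=PHI0+th; h=np.array([np.cos(f),np.sin(f)]); t=np.array([-h[1],h[0]])
    p=PIN+rr*h+t*(-.004-gap+w/2e3); y=(f+np.pi/2+lag+np.pi)%(2*np.pi)-np.pi
    return (*p,z,y,n,w)
E
python3 - <<'E'
from h import *
rows(push(.185,.010,.3,5,lag=.06),push(.185,.010,.184,4,lag=.06))
E
```

```text
-1.2 -14.2 11.7 0 0 0.031 50;
-1.6 -14.2 11.7 0 0 0.031 50;
-2.0 -14.1 11.7 0 0 0.031 50;
-2.5 -14.1 11.7 0 0 0.031 50;
-2.9 -14.0 11.7 0 0 0.031 50;
0.0 0.0 29.0 0 0 -0.000 50;
0.0 0.0 29.0 0 0 -0.000 50;
0.0 0.0 29.0 0 0 -0.000 50;
0.0 0.0 29.0 0 0 -0.000 50;
```

```bash
python3 - <<'E'
from h import *
z=np.load("top0.npz");P=cloud(cam("top"),z["D"]); z=np.load("side0.npz");P2=cloud(cam("side"),z["D"])
for p in(P,P2):
    for th in(.185,.8,1.57):
        x=push(th,.01,.2,1)[:2]; k=(np.hypot(p[...,0]-x[0],p[...,1]-x[1])<.14)&(p[...,2]>.236); print(th,k.sum(),p[k][:3].round(3).tolist())
E
python3 -m jog '-1.2 -14.2 11.7 0 0 .031 50;-1.6 -14.2 11.7 0 0 .031 50;-2 -14.1 11.7 0 0 .031 50;-2.5 -14.1 11.7 0 0 .031 50;-3 -14 11.7 0 0 .031 50;0 0 0 0 0 0 50'
python3 - <<'E'
from h import *
im,D=r.get_image("wrist"); cv2.imwrite("pics/w2.png",im)
rows(push(.185,.010,.184,4,lag=.06))
E
```

```text
0.185 0 []
0.8 0 []
1.57 991 [[0.636, -0.002, 0.47], [0.635, -0.003, 0.472], [0.636, -0.005, 0.471]]
0.185 0 []
0.8 0 []
1.57 777 [[0.63, -0.003, 0.472], [0.632, -0.003, 0.471], [0.632, -0.005, 0.472]]
t: 3.02
ee_pos: [0.4677, 0.1869, 0.2994]
tcp_rot: [0.001, 0.986, -0.165, -0.001]
contact_force: [0.5, -0.5, 1.1]
gripper_width: 0.0495
gripper_force: 0.0
-0.0 -0.0 29.0 0 0 0.001 50;
-0.0 -0.0 29.0 0 0 0.001 50;
-0.0 -0.0 29.0 0 0 0.001 50;
-0.0 -0.0 29.0 0 0 0.001 50;
```

View pics/w2.png

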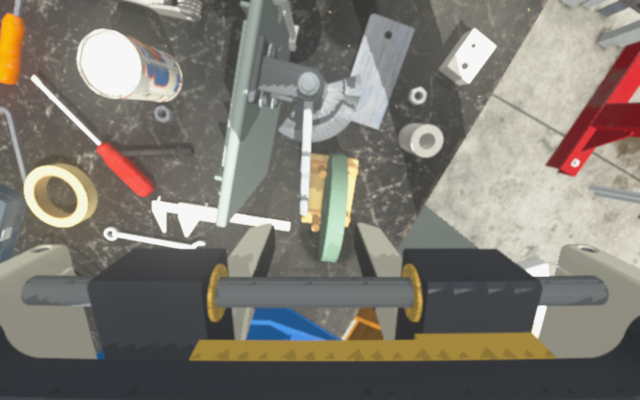

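The hook's tip, near (305,220), lies between the two fingertips at (262,230) and (365,230), so I can descend. I also check how close the grinder body comes later in the sweep.

```bash
python3 -m jog '0 0 29 0 0 0 50;0 0 29 0 0 0 50;0 0 29 0 0 0 50;0 0 28 0 0 0 50;0 0 0 0 0 0 50'
python3 - <<'E'
from h import *
Q=[]
for n in("top","side"):
    z=np.load(n+"0.npz");P=cloud(cam(n),z["D"]).reshape(-1,3);Q.append(P[(P[:,2]>.24)&(P[:,0]>.4)&(P[:,0]<.8)&(abs(P[:,1])<.35)])
Q=np.vstack(Q)
for th in(1.2,1.4,1.57,1.75):
  for lag in(0,-.3,-.6,-.9):
    x,y,_,a,*_=push(th,0,.2,1,lag=lag); d=Q[:,:2]-[x,y]; u=d@[np.cos(a),np.sin(a)]; v=d@[-np.sin(a),np.cos(a)]
    print(th,lag,"body clearance",np.hypot(np.maximum(abs(u)-.094,0),np.maximum(abs(v)-.0375,0)).min().round(3))
rows(push(.25,0,.184,3,lag=.06),push(1.2,0,.184,11,lag=0))
E
```

```text
t: 3.7
ee_pos: [0.4673, 0.1861, 0.1843]
tcp_rot: [0.001, 0.986, -0.166, -0.001]
contact_force: [0.2, -1.1, -0.3]
gripper_width: 0.0502
gripper_force: 0.0
1.2 0 body clearance 0.057
1.2 -0.3 body clearance 0.061
1.2 -0.6 body clearance 0.062
1.2 -0.9 body clearance 0.079
1.4 0 body clearance 0.042
1.4 -0.3 body clearance 0.036
1.4 -0.6 body clearance 0.043
1.4 -0.9 body clearance 0.046
1.57 0 body clearance 0.022
1.57 -0.3 body clearance 0.023
1.57 -0.6 body clearance 0.022
1.57 -0.9 body clearance 0.03
1.75 0 body clearance 0.004
1.75 -0.3 body clearance 0.009
1.75 -0.6 body clearance 0.004
1.75 -0.9 body clearance 0.009
0.3 5.2 0.1 0 0 -0.021 50;
0.2 5.2 0.1 0 0 -0.021 50;
0.1 5.2 0.1 0 0 -0.021 50;
4.9 6.8 0.0 0 0 -0.081 50;
4.3 7.1 0.0 0 0 -0.081 50;
3.7 7.5 0.0 0 0 -0.081 50;
3.1 7.7 0.0 0 0 -0.081 50;
2.5 8.0 0.0 0 0 -0.081 50;
1.8 8.1 0.0 0 0 -0.081 50;
1.2 8.3 0.0 0 0 -0.081 50;
0.5 8.3 0.0 0 0 -0.081 50;
-0.2 8.3 0.0 0 0 -0.081 50;
-0.8 8.3 0.0 0 0 -0.081 50;
-1.5 8.2 0.0 0 0 -0.081 50;
```

Run:
```python
from h import *
rows(push(.185,.004,.184,2,w=30,lag=.06),*[push(t,0,.184,1,w=30,lag=.05) for t in np.linspace(.23,1.2,10)])
```

```text
0.3 -2.3 0.2 0 0 0.001 30;
0.3 -2.3 0.2 0 0 0.001 30;
0.1 8.4 0.0 0 0 -0.035 30;
1.2 10.6 0.0 0 0 -0.108 30;
1.2 10.6 0.0 0 0 -0.108 30;
1.2 10.6 0.0 0 0 -0.108 30;
1.2 10.6 0.0 0 0 -0.108 30;
1.2 10.6 0.0 0 0 -0.108 30;
1.2 10.6 0.0 0 0 -0.108 30;
1.2 10.6 0.0 0 0 -0.108 30;
1.2 10.6 0.0 0 0 -0.108 30;
1.2 10.6 0.0 0 0 -0.108 30;
```

```bash
python3 -m jog '0.3 -2.3 0 0 0 0 30;0.3 -2.3 0 0 0 0 30;0 0 0 0 0 0 30;0 8.4 0 0 0 -.035 30;1.2 10.6 0 0 0 -.108 30;1.2 10.6 0 0 0 -.108 30;1.2 10.6 0 0 0 -.108 30'
python3 -m jog '1.2 10.6 0 0 0 -.108 30;1.2 10.6 0 0 0 -.108 30;1.2 10.6 0 0 0 -.108 30;1.2 10.6 0 0 0 -.108 30;1.2 10.6 0 0 0 -.108 30;1.2 10.6 0 0 0 -.108 30;0 0 0 0 0 0 30'
python3 - <<'E'
from h import *
im,D=r.get_image("wrist"); im2,_=r.get_image("side"); cv2.imwrite("pics/ws3.png",cv2.resize(np.hstack([im[40:260,150:450],im2[80:300,180:420]]),None,fx=1.45,fy=1.45))
rows(push(1.2,0,.184,1,w=30,lag=.05))
E
```

```text
t: 4.58
ee_pos: [0.4646, 0.1527, 0.1856]
tcp_rot: [-0.001, 1.0, 0.016, 0.0]
contact_force: [-0.7, 2.3, 1.4]
gripper_width: 0.0302
gripper_force: 1.3
t: 5.45
ee_pos: [0.4902, 0.0939, 0.1853]
tcp_rot: [0.0, 0.944, 0.33, 0.0]
contact_force: [0.3, 0.2, 1.3]
gripper_width: 0.0297
gripper_force: 0.0
-1.2 0.7 1.3 0 0 0.002 30;
```

View pics/ws3.png

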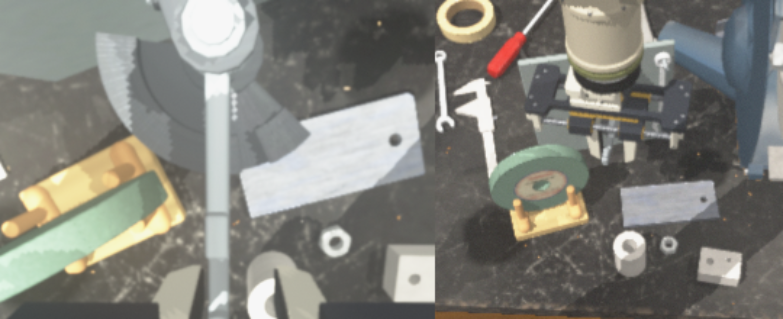

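```bash
cat > chk.py <<'E'
from h import *
s=r.sense(); im,D=r.get_image("wrist"); c=cam("wrist",s); P=cloud(c,D)[85:215,230:380].reshape(-1,3)
rho=np.hypot(*(P[:,:2]-PIN).T)
for lo,hi in((.05,.068),(.078,.097)):
    k=(rho>lo)&(rho<hi)&(P[:,2]>.172)&(P[:,2]<.225); a=np.arctan2(P[k,1]-PIN[1],P[k,0]-PIN[0])%(2*np.pi)-PHI0
    top=P[k,2]>np.percentile(P[k,2],50); print("r",lo,"n",k.sum(),"z med/90",np.percentile(P[k,2],[50,90]).round(4),"theta",np.median(a[top]).round(3))
e=push(0,0,0,1,w=s["gripper_width"]*1e3); 
p=np.array(s["ee_pos"][:2])-PIN; print("t",s["t"],"F",s["contact_force"].round(1),"ee",s["ee_pos"].round(4),"tool-y-PHI",(yaw(s)-np.pi/2-PHI0+2*np.pi)%(2*np.pi))
h=np.array([np.cos(yaw(s)-np.pi/2),np.sin(yaw(s)-np.pi/2)]); t=np.array([-h[1],h[0]]); print("TCP r",(p@h).round(4),"fwd",(p@t).round(4))
E
python3 chk.py
python3 -m jog '.3 3 0 0 0 -.03 30;.3 3 0 0 0 -.03 30;.3 3 0 0 0 -.03 30;.3 3 0 0 0 -.03 30;.3 3 0 0 0 -.03 30;0 0 0 0 0 0 30'
python3 chk.py
```

```text
r 0.05 n 681 z med/90 [0.2111 0.2162] theta 1.239
t: 6.35
ee_pos: [0.5013, 0.0838, 0.185]
tcp_rot: [0.0, 0.916, 0.401, 0.0]
contact_force: [-0.1, -1.5, -0.1]
gripper_width: 0.0302
gripper_force: 0.0
r 0.05 n 690 z med/90 [0.2108 0.2162] theta 1.36
r 0.078 n 1 z med/90 [0.1938 0.1938] theta nan
t 6.35 F [-0.1 -1.5 -0.1] ee [0.5013 0.0838 0.185 ] tool-y-PHI 1.4043409415401795
TCP r 0.0968 fwd 0.0061Traceback (most recent call last):
  File "chk.py", line 6, in <module>
    top=P[k,2]>np.percentile(P[k,2],50); print("r",lo,"n",k.sum(),"z med/90",np.percentile(P[k,2],[50,90]).round(4),"theta",np.median(a[top]).round(3))
               ~~~~~~~~~~~~~^^^^^^^^^^^
    return _quantile_unchecked(
        a, q, axis, out, overwrite_input, method, keepdims, weights)
    return _ureduce(a,
                    func=_quantile_ureduce_func,
    ...<5 lines>...
                    overwrite_input=overwrite_input,
                    method=method)
    r = func(a, **kwargs)
    result = _quantile(arr,
                       quantiles=q,
    ...<2 lines>...
                       out=out,
                       weights=wgt)
    slices_having_nans = np.isnan(arr[-1, ...])
                                  ~~~^^^^^^^^^
IndexError: index -1 is out of bounds for axis 0 with size 0
  return _methods._mean(a, axis=axis, dtype=dtype,
  ret = ret.dtype.type(ret / rcount)
```

```bash
sed -i 's/in((.05,.068),(.078,.097))/in((.05,.068),)/' chk.py
python3 -m jog '.3 2.5 0 0 0 -.025 30;.3 2.5 0 0 0 -.025 30;0 -3 0 0 0 0 30;0 0 0 0 0 0 30'; python3 chk.py
python3 -m jog '0 3 0 0 0 0 30;.3 2.5 0 0 0 -.025 30;.3 2.5 0 0 0 -.025 30;0 -3 0 0 0 0 30;0 0 0 0 0 0 30'; python3 chk.py
```

```text
t: 6.9
ee_pos: [0.5027, 0.0835, 0.1852]
tcp_rot: [0.0, 0.906, 0.424, 0.0]
contact_force: [-0.4, -0.8, -0.2]
gripper_width: 0.03
gripper_force: 0.0
r 0.05 n 675 z med/90 [0.2108 0.2159] theta 1.409
t 6.9 F [-0.4 -0.8 -0.2] ee [0.5027 0.0835 0.1852] tool-y-PHI 1.4544249444697428
TCP r 0.0964 fwd 0.0026
t: 7.58
ee_pos: [0.5067, 0.0807, 0.1851]
tcp_rot: [-0.0, 0.895, 0.446, -0.0]
contact_force: [0.1, -0.8, 0.2]
gripper_width: 0.0302
gripper_force: 0.0
r 0.05 n 619 z med/90 [0.2034 0.2087] theta 1.494
t 7.575 F [ 0.1 -0.8  0.2] ee [0.5067 0.0807 0.1851] tool-y-PHI 1.5045015971946167
TCP r 0.0963 fwd 0.0026
```

The tooth has dropped: the hook stands 7.5 mm lower, at theta about 1.494. I retreat upward and measure the hook where it now rests.

```bash
python3 -m jog '0 0 0 0 0 0 50;0 0 -2 0 0 0 50;0 0 -10 0 0 0 50;0 0 -30 0 0 0 50;0 0 -40 0 0 0 60;-5 0 -40 0 0 0 60;-10 0 -20 0 0 0 60;-20 0 0 0 0 0 60;0 0 0 0 0 0 60'
python3 chk.py
python3 - <<'E'
from h import *
s=r.sense(); im,D=r.get_image("wrist"); np.savez("w4",im=im,D=D,p=s["ee_pos"],q=s["tcp_rot"]); cv2.imwrite("pics/w4.png",im); c=cam("wrist",s)
print(proj(c,[[*PIN,.22]]).round(0), yaw(s))
for th in(1.45,1.494):
    print(proj(c,[[*(PIN+.1185*np.array([np.cos(PHI0+th),np.sin(PHI0+th)])),.19]]))
i=im[20:250,220:400]; cv2.imwrite("pics/w4c.png",cv2.resize(i,None,fx=2.6,fy=2.6,interpolation=cv2.INTER_CUBIC))
E
```

```text
t: 8.75
ee_pos: [0.4853, 0.0517, 0.3279]
tcp_rot: [0.001, 0.895, 0.445, 0.0]
contact_force: [0.2, 0.5, 0.2]
gripper_width: 0.0599
gripper_force: 0.0
r 0.05 n 161 z med/90 [0.2034 0.2088] theta 1.486
t 8.75 F [0.2 0.5 0.2] ee [0.4853 0.0517 0.3279] tool-y-PHI 1.5027312067018315
TCP r 0.1323 fwd 0.0032
[[310.  47.]] -0.6469256635507192
[[304.9078283  173.01046294]]
[[309.72214875 173.1570669 ]]
```

View pics/w4c.png

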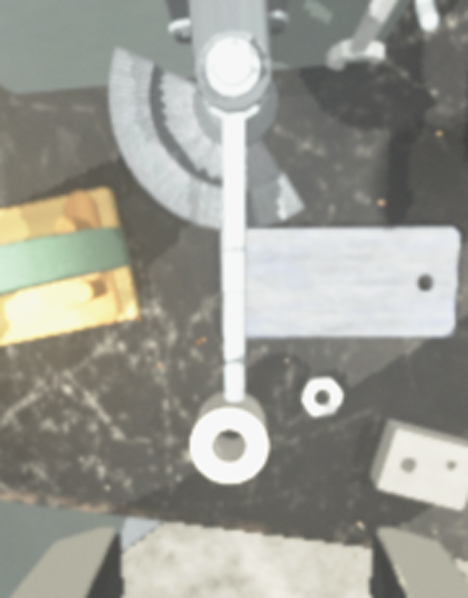

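The hook points straight down the picture, from the pin cap at crop (233,65) to the tip near (234,400), with the bushing below the tip on the bench. I extract the hook's line and heights from the depth image.

```bash
cat > hk.py <<'E'
from h import *
def hook(s,im,D):
    c=cam("wrist",s); P=cloud(c,D); P=P.reshape(-1,3); d=P[:,:2]-PIN; rho=np.hypot(*d.T); a=np.arctan2(d[:,1],d[:,0])%(2*np.pi)-PHI0
    k=(rho>.03)&(rho<.13)&(P[:,2]>.176)&(P[:,2]<.222)&(abs(a-1.49)<.25)
    for lo in np.arange(.045,.13,.006):
        q=k&(rho>=lo)&(rho<lo+.006); 
        if q.sum()<4: continue
        Z=P[q,2]; t=q&(P[:,2]>np.percentile(Z,60)-.002); print("r %.3f n %d z %.4f..%.4f th %.3f  mid %s"%(lo+.003,q.sum(),np.median(Z),np.percentile(Z,95),np.median(a[t]),P[t][:,:2].mean(0).round(4)))
    # grip cap
    q=(rho<.012)&(P[:,2]>.19)&(P[:,2]<.24); print("cap centre",P[q].mean(0).round(4),q.sum())
if __name__=="__main__":
    z=np.load("w4.npz"); hook(dict(ee_pos=z["p"],tcp_rot=z["q"]),z["im"],z["D"])
E
python3 hk.py
```

```text
r 0.048 n 50 z 0.2024..0.2036 th 1.486  mid [0.5331 0.1214]
r 0.054 n 56 z 0.2022..0.2032 th 1.496  mid [0.5295 0.1166]
r 0.060 n 46 z 0.2076..0.2091 th 1.490  mid [0.5255 0.1113]
r 0.066 n 51 z 0.2081..0.2093 th 1.498  mid [0.5223 0.107 ]
r 0.072 n 43 z 0.2079..0.2093 th 1.485  mid [0.5188 0.1026]
r 0.078 n 42 z 0.1923..0.1933 th 1.495  mid [0.5149 0.097 ]
r 0.084 n 36 z 0.1923..0.1936 th 1.496  mid [0.5115 0.0925]
r 0.090 n 41 z 0.1921..0.1932 th 1.496  mid [0.508 0.088]
r 0.096 n 42 z 0.1922..0.1936 th 1.496  mid [0.5043 0.083 ]
r 0.102 n 48 z 0.1984..0.2005 th 1.497  mid [0.5    0.0769]
r 0.108 n 40 z 0.2003..0.2016 th 1.498  mid [0.4969 0.0731]
r 0.114 n 30 z 0.1971..0.2011 th 1.506  mid [0.4939 0.0687]
r 0.120 n 9 z 0.1949..0.1959 th 1.497  mid [0.491  0.0657]
cap centre [0.5621 0.1582 0.2259] 683
```

```bash
cat >> h.py <<'E'
TH=1.496; HD=np.array([np.cos(PHI0+TH),np.sin(PHI0+TH)]); HY=PHI0+TH-np.pi
E
python3 - <<'E'
from h import *
rows((.4166,.1786,.27,1.132,10,60),(.4166,.1786,.138,1.132,6,60))
Q=[]
for n in("top","side"):
    z=np.load(n+"0.npz");P=cloud(cam(n),z["D"]).reshape(-1,3);Q.append(P[(P[:,2]>.07)&(P[:,0]>.4)&(P[:,0]<.8)&(abs(P[:,1])<.35)])
Q=np.vstack(Q)
for rr in(.15,.087):
    x=PIN+rr*HD; d=Q[:,:2]-x; u=d@[np.cos(HY),np.sin(HY)]; v=d@[-np.sin(HY),np.cos(HY)]; hi=Q[:,2]>.28
    print(rr,x,"body clr",np.hypot(np.maximum(abs(u)-.094,0),np.maximum(abs(v)-.0375,0))[hi].min(),"wheel clr",np.hypot(np.maximum(abs(u)-.01,0),np.maximum(abs(v)-.072,0))[(Q[:,2]>.1)&(v<-.02)].min())
E
```

```text
5.9 -13.1 5.7 0 0 -0.178 60;
8.1 -11.9 5.7 0 0 -0.178 60;
10.1 -10.3 5.7 0 0 -0.178 60;
11.7 -8.3 5.7 0 0 -0.178 60;
13.0 -6.1 5.7 0 0 -0.178 60;
13.9 -3.7 5.7 0 0 -0.178 60;
14.3 -1.2 5.7 0 0 -0.178 60;
14.3 1.3 5.7 0 0 -0.178 60;
13.8 3.8 5.7 0 0 -0.178 60;
12.9 6.2 5.7 0 0 -0.178 60;
0.0 0.0 22.0 0 0 -0.000 60;
0.0 0.0 22.0 0 0 -0.000 60;
0.0 0.0 22.0 0 0 -0.000 60;
0.0 0.0 22.0 0 0 -0.000 60;
0.0 0.0 22.0 0 0 -0.000 60;
0.0 0.0 22.0 0 0 -0.000 60;
0.15 [0.47129882 0.040087  ] body clr 0.10193495617430551 wheel clr 0.06691393211504511
0.087 [0.50964531 0.09007246] body clr 0.09679157254887763 wheel clr 0.029463002428035262
```

```bash
python3 -m jog '5.9 -13.1 5.7 0 0 -.178 60;8.1 -11.9 5.7 0 0 -.178 60;10.1 -10.3 5.7 0 0 -.178 60;11.7 -8.3 5.7 0 0 -.178 60;13 -6.1 5.7 0 0 -.178 60;13.9 -3.7 5.7 0 0 -.178 60;14.3 -1.2 5.7 0 0 -.178 60;14.3 1.3 5.7 0 0 -.178 60;13.8 3.8 5.7 0 0 -.178 60;12.9 6.2 5.7 0 0 -.178 60;0 0 0 0 0 0 60;0 0 0 0 0 0 60'
python3 - <<'E'
from h import *
s=r.sense(); print(s["q"].round(2)); im,D=r.get_image("wrist"); c=cam("wrist",s); P=cloud(c,D)
rows((.4166,.1786,.143,1.132,6,60))
# re-check wheel pose from this view with the same rim fit
from scipy.optimize import least_squares
hsv=cv2.cvtColor(im,cv2.COLOR_BGR2HSV); m=((hsv[...,0]>48)&(hsv[...,0]<95)&(hsv[...,1]>18)&(P[...,2]>.11)&(P[...,2]<.175)&(np.hypot(P[...,0]-.4166,P[...,1]-.1786)<.08)).astype(np.uint8)
Q=P[cv2.erode(m,np.ones((3,3)))>0]
f=lambda p:(np.hypot(-(Q[:,0]-p[0])*np.sin(p[3])+(Q[:,1]-p[1])*np.cos(p[3]),Q[:,2]-p[2])-.072)
g=lambda p:np.r_[f(p),.3*((Q[:,0]-p[0])*np.cos(p[3])+(Q[:,1]-p[1])*np.sin(p[3]))]
o=least_squares(g,[.415,.168,.1,1.1],loss="soft_l1",f_scale=.003); print(len(Q),o.x.round(4),np.std(f(o.x)))
e=(Q[:,0]-o.x[0])*np.cos(o.x[3])+(Q[:,1]-o.x[1])*np.sin(o.x[3]); print(np.percentile(e,[2,98]))
E
```

```text
t: 10.35
ee_pos: [0.4166, 0.1782, 0.2701]
tcp_rot: [-0.0, 0.218, 0.976, 0.0]
contact_force: [0.4, -0.3, -0.9]
gripper_width: 0.0602
gripper_force: 0.0
[ 0.32  0.37 -1.1   2.09  0.42  0.92  0.12]
0.0 0.1 21.2 0 0 -0.000 60;
0.0 0.1 21.2 0 0 -0.000 60;
0.0 0.1 21.2 0 0 -0.000 60;
0.0 0.1 21.2 0 0 -0.000 60;
0.0 0.1 21.2 0 0 -0.000 60;
0.0 0.1 21.2 0 0 -0.000 60;
1803 [0.4167 0.18   0.0972 1.1366] 0.0005638960693969754
[-0.00799289  0.00772513]
```

```bash
python3 -m jog '0 1 21.2 0 0 0 60;0 0 21.2 0 0 0 60;0 0 21.2 0 0 0 60;0 0 21.2 0 0 0 50;0 0 21.2 0 0 0 40;0 0 21.2 0 0 0 40;0 0 0 0 0 0 40'
python3 -m jog '0 0 0 0 0 0 15;0 0 0 0 0 0 10;0 0 0 0 0 0 10;0 0 0 0 0 0 10' 10
python3 -c "
from h import *
print(r.sense()['q'].round(2))"
```

```text
t: 11.28
ee_pos: [0.4165, 0.1786, 0.1422]
tcp_rot: [-0.001, 0.218, 0.976, -0.001]
contact_force: [0.2, 0.1, 0.2]
gripper_width: 0.0399
gripper_force: 0.0
t: 11.78
ee_pos: [0.4172, 0.1793, 0.1436]
tcp_rot: [0.001, 0.217, 0.976, 0.0]
contact_force: [-0.0, 1.0, 6.9]
gripper_width: 0.0197
gripper_force: 10.0
[ 0.11  0.53 -0.89  2.24  0.7   0.67 -0.16]
```

```bash
python3 -m jog '0 0 0 0 0 0 10;0 0 0 0 0 0 10;0 0 -3 0 0 0 10;0 0 -8 0 0 0 10;0 0 -15 0 0 0 10;0 0 -20 0 0 0 10;0 0 -20 0 0 0 10;0 0 0 0 0 0 10' 30
python3 - <<'E'
from h import *
s=r.sense(); print(s['q'].round(2),yaw(s))
d=.0455
rows((*(.5*np.array([.4167,.1793])+.5*(PIN+.15*HD)),.30+d,1.05,5,10),(*(PIN+.15*HD),.30+d,HY,5,10))
E
```

```text
t: 12.78
ee_pos: [0.4169, 0.179, 0.2098]
tcp_rot: [0.001, 0.217, 0.976, 0.0]
contact_force: [0.5, 0.6, -8.6]
gripper_width: 0.02
gripper_force: 30.0
[ 0.22  0.45 -1.01  2.17  0.54  0.8  -0.  ] 1.1334112931314664
-10.8 -10.3 -27.1 0 0 0.017 10;
-11.0 -10.1 -27.1 0 0 0.017 10;
-11.1 -9.9 -27.1 0 0 0.017 10;
-11.3 -9.7 -27.1 0 0 0.017 10;
-11.4 -9.5 -27.1 0 0 0.017 10;
-11.7 -9.4 0.0 0 0 0.027 10;
-11.9 -9.0 0.0 0 0 0.027 10;
-12.1 -8.7 0.0 0 0 0.027 10;
-12.4 -8.4 0.0 0 0 0.027 10;
-12.6 -8.1 0.0 0 0 0.027 10;
```

```bash
python3 -m jog '0 0 -30 0 0 0 10;0 0 -40 0 0 0 10;-11 -10 -40 0 0 .017 10;-11 -10 -25.5 0 0 .017 10;-11 -10 0 0 0 .017 10;-11.3 -9.7 0 0 0 .017 10;-11.4 -9.5 0 0 0 .017 10;-11.7 -9.4 0 0 0 .027 10;-12 -9 0 0 0 .027 10;-12 -8.7 0 0 0 .027 10;-12.4 -8.4 0 0 0 .027 10;-12.6 -8.1 0 0 0 .027 10'
python3 -m jog '0 0 0 0 0 0 10;0 0 0 0 0 0 10'
python3 - <<'E'
from h import *
s=r.sense(); print(s['q'].round(2),yaw(s),HY,s["ee_pos"]-np.array([*(PIN+.15*HD),.3455]))
im,D=r.get_image("side"); c=cam("side"); P=cloud(c,D); hsv=cv2.cvtColor(im,cv2.COLOR_BGR2HSV)
x=s["ee_pos"]; m=(np.hypot(P[...,0]-x[0],P[...,1]-x[1])<.09)&(P[...,2]>.2)&(P[...,2]<.38)&(hsv[...,0]>45)&(hsv[...,0]<90)&(hsv[...,1]>22)
Q=P[m]; print(len(Q),np.percentile(Q,[2,50,98],axis=0).round(3))
cx,cy=proj(c,[[x[0],x[1],x[2]-.046]])[0]; cx,cy=int(cx),int(cy); print(cx,cy)
cv2.imwrite("pics/s5.png",cv2.resize(im[max(cy-90,0):cy+90,max(cx-110,0):cx+110],None,fx=3.2,fy=3.2,interpolation=cv2.INTER_CUBIC)); np.savez("s5",im=im,D=D)
E
```

```text
t: 14.28
ee_pos: [0.4715, 0.0394, 0.3444]
tcp_rot: [0.0, 0.323, 0.946, -0.0]
contact_force: [0.4, -0.3, -8.0]
gripper_width: 0.02
gripper_force: 30.0
t: 14.52
ee_pos: [0.471, 0.0408, 0.3444]
tcp_rot: [-0.0, 0.322, 0.947, 0.0]
contact_force: [0.2, 1.0, -8.1]
gripper_width: 0.0198
gripper_force: 30.0
[ 0.66  0.3  -1.09  1.95  0.3   1.07  0.36] 0.9146060413628686 0.9164073464102067 [-0.00029897  0.00069645 -0.00106959]
1867 [[ 0.41  -0.008  0.233]
 [ 0.457  0.041  0.289]
 [ 0.519  0.078  0.354]]
311 174
```

View pics/s5.png

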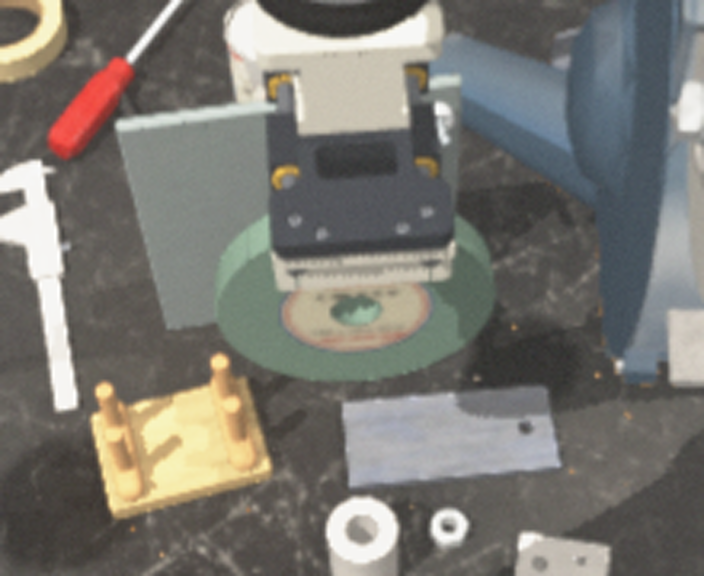

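The wheel hangs upright from the gripper, with its bore at crop (356,311), which is image (312.3,181.2). I locate its centre in the tool by casting rays onto the front face plane.

Run:
```python
from h import *
from scipy.optimize import least_squares
s=r.sense(); x=np.array(s["ee_pos"]); z=np.load("s5.npz"); im,D=z["im"],z["D"]; c=cam("side"); P=cloud(c,D)
n=np.array([*HD,0]); lat=np.array([-HD[1],HD[0],0])
hsv=cv2.cvtColor(im,cv2.COLOR_BGR2HSV)
m=(np.hypot(P[...,0]-x[0],P[...,1]-x[1])<.09)&(P[...,2]>.2)&(P[...,2]<.38)&(hsv[...,0]>45)&(hsv[...,0]<90)&(hsv[...,1]>22)
Q=P[m]; q=(Q-x)@n; k=abs(q-.010)<.006; m0=Q[k].mean(0); w=np.linalg.svd(Q[k]-m0,full_matrices=False)[2][2]; w*=np.sign(w@n)
print("face n",w.round(3),"expected",n.round(3),"offset",np.median(q[k]).round(4),k.sum())
def onface(uv,off=.010):
    d=dirs(c,uv); t=((x+off*n-c[3])@n)/(d@n); p=c[3]+d*t[:,None]-x; return np.c_[p@lat,p[:,2]]
# bore: rays at its centre and extents as clicked
print("bore rel TCP (lat,z)",onface([(312.3,181.2)]).round(4))
# blotter (label) ellipse: pinkish/yellow mask inside
hm=((hsv[...,0]<40)|(hsv[...,0]>165)); B=np.zeros(im.shape[:2],bool); B[170:197,285:340]=1
hm&=B&(hsv[...,1]>25); pts=np.argwhere(hm)[:,::-1]; f=onface(pts); print("label",len(pts),f.min(0).round(4),f.max(0).round(4))
# wheel outline: lower boundary of the green mask per column
cn,_=cv2.findContours(m.astype(np.uint8),cv2.RETR_EXTERNAL,cv2.CHAIN_APPROX_NONE); cn=max(cn,key=cv2.contourArea)[:,0]
f=onface(cn); f=f[(f[:,1]<-.075)]
o=least_squares(lambda p:np.hypot(f[:,0]-p[0],f[:,1]-p[1])-.072,[0,-.046],loss="soft_l1",f_scale=.001); print("outline centre",o.x.round(4),len(f))
```

```text
face n [-0.61  -0.792  0.011] expected [-0.609 -0.793  0.   ] offset 0.0116 1669
bore rel TCP (lat,z) [[ 0.0001 -0.0509]]
label 840 [-0.0385 -0.0877] [ 0.0438 -0.0138]
outline centre [-0.0004 -0.0448] 116
```

```bash
cat > rim.py <<'E'
from h import *
from scipy.optimize import least_squares
s=r.sense(); x=np.array(s["ee_pos"]); im,D=r.get_image("wrist"); c=cam("wrist",s); P=cloud(c,D); hsv=cv2.cvtColor(im,cv2.COLOR_BGR2HSV)
a=yaw(s); u=np.array([np.cos(a),np.sin(a),0]); v=np.array([-np.sin(a),np.cos(a),0])
E=np.stack([(P-x)@u,(P-x)@v,P[...,2]-x[2]],-1)
m=((hsv[...,0]>48)&(hsv[...,0]<95)&(hsv[...,1]>18)&(abs(E[...,0])<.016)&(abs(E[...,1])<.08)&(abs(E[...,2]+.01)<.06)).astype(np.uint8)
Q=E[cv2.erode(m,np.ones((3,3)))>0]
o=least_squares(lambda p:np.hypot(Q[:,1]-p[0],Q[:,2]-p[1])-.072,[0,-.046],loss="soft_l1",f_scale=.002)
print(len(Q),"centre (v,z) rel TCP",o.x.round(4),"rms",np.std(o.fun).round(4),"v range",np.percentile(Q[:,1],[2,98]).round(3),"axial",np.percentile(Q[:,0],[2,50,98]).round(4))
k=np.array([np.polyfit(Q[:,1],Q[:,0],1)]); print("yaw err",k)
print(x.round(4),s["contact_force"].round(1))
E
python3 rim.py
python3 - <<'E'
from h import *
d=.0462
rows((*(PIN+.15*HD),.190+d,HY,5,10),(*(PIN+.125*HD),.190+d,HY,2,10),(*(PIN+.087*HD),.190+d,HY,7,10))
E
```

```text
5174 centre (v,z) rel TCP [ 0.0009 -0.0465] rms 0.0006 v range [-0.012  0.07 ] axial [-0.0089 -0.0001  0.0091]
yaw err [[-0.0025189   0.00019364]]
[0.471  0.041  0.3445] [ 0.2 -0.5 -8.3]
-0.2 -0.1 21.7 0 0 -0.000 10;
-0.2 -0.1 21.7 0 0 -0.000 10;
-0.2 -0.1 21.7 0 0 -0.000 10;
-0.2 -0.1 21.7 0 0 -0.000 10;
-0.2 -0.1 21.7 0 0 -0.000 10;
-0.0 12.5 0.0 0 0 -0.000 10;
-0.0 12.5 0.0 0 0 -0.000 10;
0.0 5.4 0.0 0 0 -0.000 10;
0.0 5.4 0.0 0 0 -0.000 10;
0.0 5.4 0.0 0 0 -0.000 10;
0.0 5.4 0.0 0 0 -0.000 10;
0.0 5.4 0.0 0 0 -0.000 10;
0.0 5.4 0.0 0 0 -0.000 10;
0.0 5.4 0.0 0 0 -0.000 10;
```

```bash
python3 -m jog '-.4 0 21.6 0 0 0 10;-.4 0 21.6 0 0 0 10;-.4 0 21.6 0 0 0 10;-.4 0 21.6 0 0 0 10;-.3 0 21.6 0 0 0 10;0 0 0 0 0 0 10;0 0 0 0 0 0 10'
python3 rim.py
python3 - <<'E'
from h import *
from hk import hook
s=r.sense(); im,D=r.get_image("wrist"); hook(s,im,D)
rows((*(PIN+.125*HD),.2365,HY,4,10))
p=np.array(s["ee_pos"][:2])-PIN; print("r",p@HD,"lat",p@[-HD[1],HD[0]],yaw(s)-HY)
E
```

```text
t: 15.5
ee_pos: [0.4731, 0.0398, 0.2372]
tcp_rot: [0.0, 0.322, 0.947, 0.0]
contact_force: [-0.9, 0.8, -8.0]
gripper_width: 0.0201
gripper_force: 30.0
5180 centre (v,z) rel TCP [ 0.0009 -0.0464] rms 0.0006 v range [-0.012  0.07 ] axial [-0.009  -0.0001  0.0091]
yaw err [[5.96364089e-04 5.67390692e-05]]
[0.4731 0.0398 0.2372] [-0.9  0.8 -8. ]
r 0.048 n 145 z 0.2014..0.2032 th 1.478  mid [0.5326 0.1216]
r 0.054 n 129 z 0.2013..0.2031 th 1.474  mid [0.529 0.117]
r 0.060 n 128 z 0.2025..0.2087 th 1.477  mid [0.5246 0.1114]
r 0.066 n 162 z 0.2073..0.2092 th 1.483  mid [0.5217 0.1074]
r 0.072 n 220 z 0.2022..0.2089 th 1.479  mid [0.518  0.1027]
r 0.078 n 100 z 0.1920..0.1932 th 1.486  mid [0.5145 0.0975]
r 0.084 n 95 z 0.1922..0.1932 th 1.488  mid [0.5109 0.0928]
r 0.090 n 100 z 0.1920..0.1931 th 1.487  mid [0.5073 0.0882]
r 0.096 n 99 z 0.1922..0.1932 th 1.486  mid [0.5036 0.0835]
r 0.102 n 96 z 0.1938..0.2003 th 1.486  mid [0.499  0.0777]
r 0.108 n 125 z 0.1994..0.2013 th 1.486  mid [0.496  0.0739]
r 0.114 n 118 z 0.1962..0.2005 th 1.490  mid [0.4929 0.0692]
r 0.120 n 37 z 0.1944..0.1966 th 1.488  mid [0.4903 0.0662]
cap centre [0.5589 0.1573 0.2197] 1294
0.5 6.1 0.2 0 0 -0.001 10;
0.5 6.1 0.2 0 0 -0.001 10;
0.5 6.1 0.2 0 0 -0.001 10;
0.5 6.1 0.2 0 0 -0.001 10;
r 0.14911746579885216 lat 0.0017925826296282888 -0.0019902001624167998
```

```bash
python3 -m jog '.4 4 .5 0 0 0 10;.4 5 0 0 0 0 10;.4 5 0 0 0 0 10;0 5 0 0 0 0 10;0 4 0 0 0 0 10;0 4 0 0 0 0 10;0 4 0 0 0 0 10;0 0 0 0 0 0 10'
python3 -c "
from h import *
s=r.sense();p=np.array(s['ee_pos'][:2])-PIN; print('r',p@HD,'lat',p@[-HD[1],HD[0]],s['torque'].round(2))"
```

```text
t: 16.6
ee_pos: [0.4908, 0.0648, 0.2359]
tcp_rot: [-0.0, 0.322, 0.947, 0.0]
contact_force: [-0.4, -1.2, -7.4]
gripper_width: 0.0199
gripper_force: 30.0
r 0.11850947903609958 lat 0.000483348487608706 [-0.02 -0.14  0.02]
```

```bash
python3 -m jog '0 4 0 0 0 0 10;0 4 0 0 0 0 10;0 4 0 0 0 0 10;0 4 0 0 0 0 10;0 0 0 0 0 0 10'
python3 -m jog '0 4 0 0 0 0 10;0 4 0 0 0 0 10;0 4 0 0 0 0 10;0 3.5 0 0 0 0 10;0 0 0 0 0 0 10;0 0 0 0 0 0 10'
python3 -c "
from h import *
s=r.sense();p=np.array(s['ee_pos'][:2])-PIN; print('r',p@HD,'lat',p@[-HD[1],HD[0]],s['torque'].round(2))"
```

```text
t: 17.23
ee_pos: [0.5007, 0.0775, 0.2359]
tcp_rot: [-0.0, 0.322, 0.947, 0.0]
contact_force: [-0.3, 1.0, -7.9]
gripper_width: 0.0198
gripper_force: 30.0
t: 17.98
ee_pos: [0.5098, 0.0893, 0.2358]
tcp_rot: [-0.0, 0.323, 0.947, -0.0]
contact_force: [-0.0, 0.6, -7.3]
gripper_width: 0.0197
gripper_force: 30.0
r 0.08754717388092442 lat 0.0005877963040261321 [-0.04 -0.17  0.07]
```

```bash
python3 -m jog '0 0 2 0 0 0 10;0 0 2 0 0 0 10;0 0 2 0 0 0 10;0 0 1.5 0 0 0 10;0 0 0 0 0 0 10'
python3 -m jog '0 0 1 0 0 0 10;0 0 .5 0 0 0 10;0 0 .5 0 0 0 10;0 0 0 0 0 0 10'
```

```text
t: 18.6
ee_pos: [0.5098, 0.0894, 0.2282]
tcp_rot: [-0.0, 0.323, 0.947, -0.0]
contact_force: [-0.4, 0.1, -8.2]
gripper_width: 0.0193
gripper_force: 30.0
t: 19.1
ee_pos: [0.5099, 0.0894, 0.2264]
tcp_rot: [-0.0, 0.323, 0.947, -0.0]
contact_force: [-0.5, 0.0, -7.4]
gripper_width: 0.0196
gripper_force: 30.0
```

```bash
python3 -m jog '0 0 .5 0 0 0 10;0 0 .5 0 0 0 10;0 0 0 0 0 0 10'
python3 -m jog '0 0 .5 0 0 0 10;0 0 0 0 0 0 10'
```

```text
t: 19.48
ee_pos: [0.5101, 0.0894, 0.2259]
tcp_rot: [0.0, 0.323, 0.947, -0.0]
contact_force: [-2.2, -1.7, 4.4]
gripper_width: 0.0199
gripper_force: 30.0
t: 19.73
ee_pos: [0.5102, 0.0893, 0.2258]
tcp_rot: [0.001, 0.323, 0.947, -0.0]
contact_force: [-3.0, -4.3, 11.0]
gripper_width: 0.0197
gripper_force: 30.0
```

```bash
python3 -m jog '0 0 -.8 0 0 0 10;0 0 0 0 0 0 10;0 0 0 0 0 0 10' 8
python3 -m jog '0 0 0 0 0 0 22;0 0 0 0 0 0 26;0 0 0 0 0 0 34;0 0 0 0 0 0 44;0 0 0 0 0 0 44' 
python3 rim.py
```

```text
t: 20.1
ee_pos: [0.5102, 0.0894, 0.2259]
tcp_rot: [0.0, 0.323, 0.947, 0.0]
contact_force: [-0.4, -2.7, 3.1]
gripper_width: 0.0201
gripper_force: 8.0
t: 20.72
ee_pos: [0.5099, 0.0894, 0.2257]
tcp_rot: [-0.0, 0.322, 0.947, 0.0]
contact_force: [0.5, 1.1, -0.2]
gripper_width: 0.0432
gripper_force: 0.0
5104 centre (v,z) rel TCP [ 0.0006 -0.0461] rms 0.0006 v range [-0.011  0.068] axial [-0.009  -0.0001  0.009 ]
yaw err [[-5.45373827e-03  9.32540839e-05]]
[0.5099 0.0894 0.2257] [ 0.5  1.1 -0.2]
```

The wheel hangs freely with its centre at z about 0.1796, as expected. I retreat straight up and check.

```bash
python3 -m jog '0 0 -5 0 0 0 44;0 0 -15 0 0 0 44;0 0 -30 0 0 0 44;0 0 -40 0 0 0 44;0 0 -40 0 0 0 44;0 -20 -10 0 0 0 44;0 -40 0 0 0 0 44;0 -40 0 0 0 0 44;0 0 0 0 0 0 44;0 0 0 0 0 0 44'
python3 - <<'E'
from h import *
from hk import hook
s=r.sense(); w,D=r.get_image("wrist"); hook(s,w,D); im,_=r.get_image("side"); t,_=r.get_image("top"); cv2.imwrite("pics/f.png",cv2.resize(np.hstack([w[60:260,200:420],im[80:280,190:400]]),None,fx=1.8,fy=1.8))
E
```

```text
t: 22.02
ee_pos: [0.4493, 0.0106, 0.3666]
tcp_rot: [0.001, 0.323, 0.946, 0.0]
contact_force: [-0.1, 0.0, -0.4]
gripper_width: 0.044
gripper_force: 0.0
r 0.048 n 49 z 0.2014..0.2032 th 1.475  mid [0.5326 0.1216]
r 0.054 n 42 z 0.2016..0.2031 th 1.477  mid [0.5291 0.1167]
r 0.060 n 8 z 0.2080..0.2086 th 1.483  mid [0.5255 0.1119]
r 0.096 n 255 z 0.2063..0.2202 th 1.496  mid [0.5031 0.082 ]
r 0.102 n 158 z 0.1980..0.2183 th 1.482  mid [0.501  0.0823]
r 0.108 n 47 z 0.1996..0.2010 th 1.489  mid [0.4965 0.0736]
r 0.114 n 42 z 0.1965..0.2008 th 1.491  mid [0.4931 0.0693]
r 0.120 n 18 z 0.1939..0.1961 th 1.487  mid [0.4902 0.0662]
cap centre [0.5597 0.1573 0.2203] 460
```

View pics/f.png

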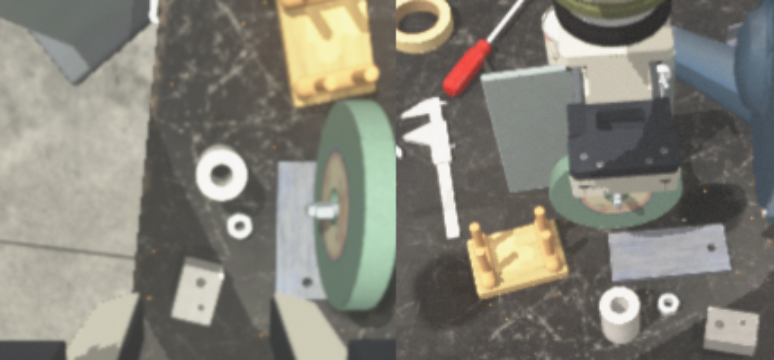

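The wheel hangs on the hook, with the upturned end poking through the bore at (323,210). The hook is still sunk in its notch, the bystanders haven't moved and the gripper is clear.

```bash
python3 -c "
from workcell import r
print(r.close_job())"
```

```text
the job is handed in; nothing more can be done
None
```

The job is handed in at about 22 s: the hook's tooth dropped into the notch at about 1.49 rad, the wheel hangs by its bore in the dip behind the upturned end, the other things were not touched, and the gripper is clear.

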